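Feed the die-cutting stack and set full roller pressure

TASK

With the fingertips, push the cutting stack along the infeed tray of the die-cutting machine until it is fully home in the feed mouth, its near edge flush with the near ends of the two guide rails. Then push the pressure lever on top of the machine from open, past its first click (light pressure), all the way to the second stop (full pressure), and leave it there. Only push: do not grasp, lift or tip the stack, and do not disturb the other things on the table and on the machine.

Things in the scene. Friction and masses are not known exactly. Their poses are not given: they have to be found in the camera images.
- press: White and grey die-cutting machine, fixed. Origin: on the table under the feed mouth's middle; x = feed direction (roughly away from the robot), y left, z up. In mm in this frame: hood x 0 to 130, y -150 to 150, flat top z 85; mouth in its front face, 124 wide, z 8 to 34, stop inside at x 60; grey infeed tray x -160 to 0, y -75 to 75, top z 8. Exit tray behind the hood.
- stack: Loose cutting stack, a slab of three layers acting as one: 130 (x) x 114 (y) x 18 mm, about 0.35 kg. Origin: centre of its underside, on the tray (z 8 mm); its far end is in the mouth. Its axes are the machine's to about 1 degree. It starts 30 to 55 mm short of home. Home: far edge on the stop, origin at x = -5 mm in the machine's frame. It slides easily and stays where left.
- home_edge (a point): Point on the tray's top, midway between the near ends of the two guide rails: x = -70 mm in the machine's frame. When home, the stack's near edge is flush with this point. The rails run from here to the mouth, inner faces 120 mm apart, tops 20 mm above the table (12 mm above the tray).
- lever_top (a point): Middle of the top of the pressure lever's black paddle, 125 mm above the table. The paddle is 30 mm (machine x) x 14 mm (machine y) x 30 mm high, its underside 10 mm above the hood, on a short stem in a slot along the machine's y. At joint value 0 it is at x = 45, y = -30 mm in the machine's frame, at full travel at y = +30.
- lever_full (a point): Point on the hood's flat top (85 mm above the table), straight under the lever's middle when the lever is at the second stop: x = 45, y = 30 mm in the machine's frame.
- lever (a joint): Lever travel in m along the machine's +y (left seen from the robot): 0 = open (1 tick mark), 0.030 = first detent, light pressure (2 ticks), 0.060 = end stop, full pressure (3 ticks). Two sprung crests, near 0.014 and 0.047, take about 10 N to pass; elsewhere it slides with under 2 N. The first detent has a few mm of play. Starts within 3 mm of 0, stays where left.
- glue: Bystander: glue bottle, 42 mm across, 105 mm high, beside the infeed tray. Origin: centre of its base.
- cup: Bystander: paper cup, 70 mm across, 85 mm high, beside the infeed tray. Origin: centre of its base.
- tape: Bystander: roll of tape lying flat, 84 mm across, 24 mm high, beside the infeed tray. Origin: centre of its underside.
- jar: Bystander: small paint jar, 38 mm across, 45 mm high, standing on a far corner of the hood. Origin: centre of its base.
- punch: Bystander: craft punch, 40 x 30 x 36 mm high, standing on the other far corner of the hood. Origin: centre of its underside.
- marker: Bystander: marker pen lying on the table, 130 mm long, 13 mm thick. Origin: middle of its underside.
Not all that is in view belongs to the job. Leave any red or turquoise look-alike of the stack alone.

How it is judged:
By the outcome, as a careful person would: the job done as asked, in the order asked, and still so for the second after the job is handed in, with the robot touching nothing.
It also fails if it takes over 42 s, if anything falls off the work surface, if the arm or the gripper's body presses on something with over 40 N, if the wrist force passes 120 N, or if a joint passes its speed limit or range.

ROBOT

A 6-joint arm with a two-finger parallel gripper is mounted at the origin on the work surface. World frame = base frame: x ahead of the robot, y to its left, z up, the work surface at z = 0. Lengths are in mm, angles in rad, forces in N, time in s.
With the tool pointing down it reaches from about 400 to 825 mm from the base axis. Payload 7 kg.
Tool frame: the origin (TCP) lies at the very end of the fingers, on their centre line; the grasp point (between the pads) lies 19 mm behind it (manip.pinch_z is the distance from the TCP to the grasp point, in mm); z points along the fingers, y is the line along which they close (so a half turn about z gives the same grasp; the last joint's range is limited). The gripper opens to 85 mm and grips with 20 to 120 N. Pads are 22 mm wide; open, the fingers measure 114 mm over their backs; the gripper's body (76 mm by 85 mm) begins 54 mm behind the grasp point. The pads swing forward as they close: fully open they stand 13 mm farther back than shut.
Start: joints at [-0.819, 0.359, 0.012, 0, -1.224, -0.288], TCP at [301.932, -603.682, 231.302] pointing down, gripper open.
Joint ranges: [-3.07, 3.07], [-1.43, 2.12], [-1.02, 1.25], [-3.03, 1.67], [-3.05, -0], [-3.03, 3.03]. Speed limits (rad/s): [2.39, 2.39, 3.01, 3.14, 3.14, 3.14].

INTERFACE

Orientations are given as [roll, pitch, yaw] about the fixed x, y, z axes, in that order (R = Rz(yaw) Ry(pitch) Rx(roll)).
In Python, from bench import read_state, imaging, job_done, manip gives the robot as it stands.
- The arm moves only by the tool move_arm, never from a script. Its argument "plan" is a list of rows, each a list of 5 numbers: the closure, from 0 (fully open) to 1 (shut), then the shift along the tool's x, y, z in cm, then the turn about the tool's z in rad. In form: [[jaw, dx, dy, dz, spin], ...]. A call has exactly 5 rows; each row is the pose to reach, as a shift and turn from the pose commanded when the call began, along the tool's axes at that moment; what a row does not reach only later rows make up. A row lasts 1/8 s, in which the tool goes at most 62.5 mm and 10.7 degrees, less where a joint would pass 70% of its speed; a pose out of reach is approached as far as the arm can. A call with a gripper value outside its range is refused whole. The fingers move at their own pace and stop on an object; "grip_force" is the grip in N (left out, the last holds). Time passes only in rows, so rows that repeat a pose let the fingers close, or fill a call up. It gives the time, the measured TCP pose, the force, the opening and the grip force at its end, in the units of the state.
- read_state(): the state, without advancing time (a new reading comes with each control period).
- imaging.get_image(name): name is "side" or "top"; returns a dict with "color" (420x560x3 uint8, red, green, blue), "mtx" (3x3 intrinsics, pixels), "rvec" (rotation vector, rad) and "tvec" (3), from world to camera coordinates, as OpenCV has them. Camera axes: x right, y down, z forward; pixel columns grow to the right and rows downward; lengths in mm; the calibration is good to about 2 mm. A picture is of the moment at which its call begins. There is no depth.
- job_done(): hands the job in; it is judged then, once.
The state is a dict: "clock": time; "q": joint angles; "joint_vel": joint speeds; "tau": joint torques, N m; "tcp_pos": TCP position; "tool_rot": TCP orientation; "ft_force": force on the tool from outside, world axes, zero at the start; "wrist_torque": the same for the moment, N m; "grip_width": opening from 0.0 (shut) to 1.0 (fully open); "gripper_force": force on a finger pad.
Only numpy, scipy, OpenCV 4.12 (cv2) and the standard library are available. Lean on these libraries where they do the work, as an engineer would, in place of code of your own. Each camera call takes 0.05 s, during which the arm holds its last target. There are 200 camera calls.

## Working session

There is one attempt and no reset: what is moved stays moved. The work goes in short steps, Python scripts to look and compute and a tool call to move; the robot and the scene stay as the last step left them, time stands still between calls to the robot, and variables do not carry over. Pictures are saved under pics/ and viewed, at most 10 in all, crops included, and the job is handed in when it is done.

Besides the shell and the picture viewer there is one more tool, called after ">>>" in YAML: its name, and indented under it one key for each argument. move_arm: Moves the arm, as the interface text tells. Its arguments: {"type":"object","properties":{"plan":{"type":"array"},"grip_force":{"type":"number"}},"required":["plan"]}

```bash
mkdir -p pics; cat > h.py <<'E'
import numpy as np, cv2
from bench import read_state, imaging, job_done, manip
def snap(n,f=None):
    d=imaging.get_image(n)
    if f: cv2.imwrite('pics/'+f,d['color'][:,:,::-1])
    return d
def ray(d,uv,z):
    R=cv2.Rodrigues(np.array(d['rvec'],float))[0];t=np.array(d['tvec'],float).ravel()
    uv=np.array(uv,float).reshape(-1,1,2)
    n=cv2.undistortPoints(uv,np.array(d['mtx'],float),None).reshape(-1,2)
    v=np.c_[n,np.ones(len(n))]@R; c=-R.T@t
    return c+v*((z-c[2])/v[:,2])[:,None]
def proj(d,P):
    return cv2.projectPoints(np.array(P,float).reshape(-1,1,3),np.array(d['rvec'],float),np.array(d['tvec'],float),np.array(d['mtx'],float),None)[0].reshape(-1,2)
E
python3 - <<'E'
from h import *
import pickle
D={n:snap(n,n+'0.png') for n in('top','side')}
pickle.dump(D,open('d0.pkl','wb'))
print(read_state())
for n in D:
    d=D[n];R=cv2.Rodrigues(np.array(d['rvec'],float))[0];print(n,-R.T@np.array(d['tvec'],float).ravel())
E
```

```text
{'clock': 0.1, 'q': array([-8.18918239e-01,  3.59344958e-01,  1.11506952e-02, -2.94414817e-04,
       -1.22410084e+00, -2.88125522e-01]), 'joint_vel': array([-0.00091664, -0.00057689,  0.00258978,  0.00147918,  0.00033028,
        0.00142513]), 'tau': array([-2.88056108e-04, -5.84768522e+01,  2.94109690e+01,  6.95457771e+00,
       -3.23478096e-03, -8.97381199e-06]), 'tcp_pos': array([ 301.72810055, -603.32940727,  230.44080527]), 'tool_rot': array([ 3.14007700e+00, -1.60551412e-04, -2.67794021e+00]), 'ft_force': array([-0.03347278,  0.94560841, -0.04969991]), 'wrist_torque': array([-0.02842068, -0.03927163, -0.0284435 ]), 'gripper_force': 0.0, 'grip_width': 0.9974285754682377}
top [ 399.21256472   21.23777733 1019.72309843]
side [307.37536897 569.26181113 832.39354381]
```

View pics/top0.png

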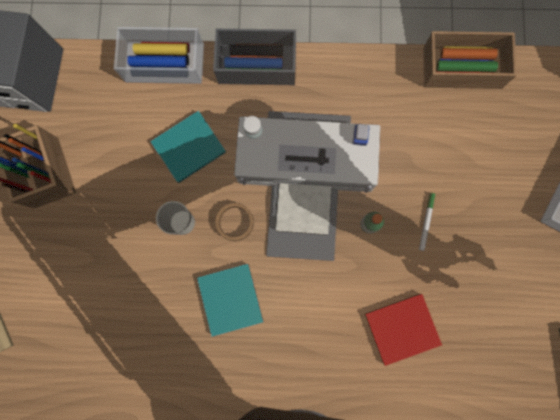

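View pics/side0.png

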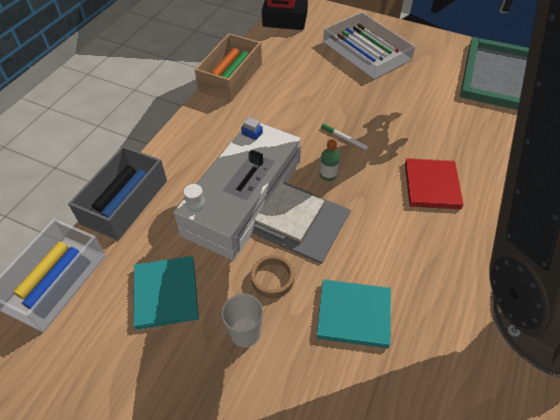

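The press is at about (305,150) in the top view. Its tray is at (302,220), the pale stack at (303,208), and the lever paddle at (322,156). The bottle at (373,222) and the tape at (235,221) sit on either side of the tray. I'll zoom in next.

```bash
python3 - <<'E'
from h import *
import pickle
D=pickle.load(open('d0.pkl','rb'))
a=D['top']['color'][105:270,220:400,::-1];a=cv2.resize(a,None,fx=3.6,fy=3.6,interpolation=cv2.INTER_CUBIC)
cv2.imwrite('pics/topc.png',cv2.convertScaleAbs(a,alpha=1.3))
b=D['side']['color'][110:270,170:360,::-1];b=cv2.resize(b,None,fx=3.7,fy=3.7,interpolation=cv2.INTER_CUBIC)
cv2.imwrite('pics/sidec.png',b)
d=D['top']
print(ray(d,[(303,150),(268,258),(335,259),(238,180),(380,187),(322,156)],8).round())
E
```

```text
[[ 688.    7.    8.]
 [ 441.   80.    8.]
 [ 443.  -67.    8.]
 [ 615.  153.    8.]
 [ 606. -167.    8.]
 [ 675.  -36.    8.]]
```

View pics/topc.png

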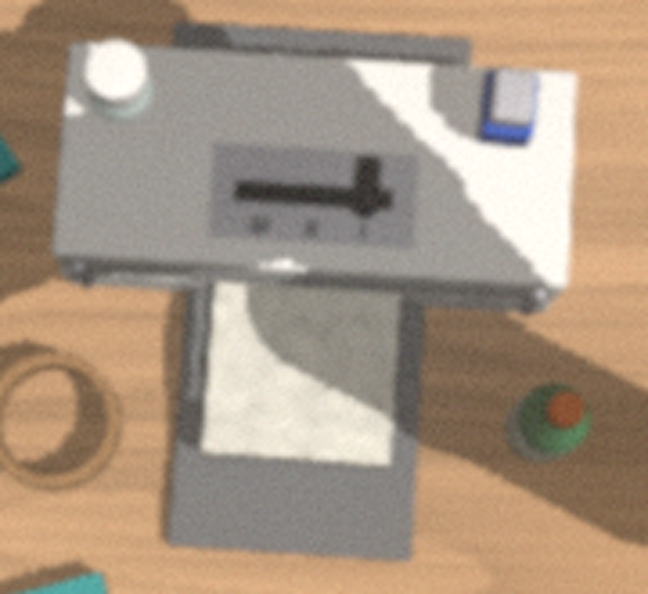

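View pics/sidec.png

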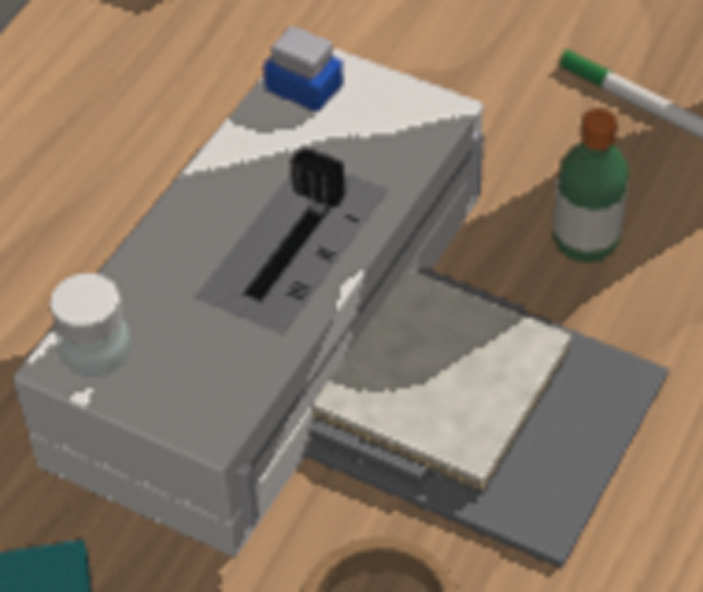

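```bash
python3 - <<'E'
from h import *
import pickle
D=pickle.load(open('d0.pkl','rb'))
T=lambda p:np.array(p,float)/3.6+[220,105]-.36
S=lambda p:np.array(p,float)/3.7+[170,110]-.36
t,s=D['top'],D['side']
# model pts (press xy, z) & observed
obs=[(t,T([(168,545),(411,558)]),8,[(-160,75),(-160,-75)]),
 (t,T([(72,43),(577,72),(567,290),(55,258)]),85,[(130,150),(130,-150),(0,-150),(0,150)]),
 (s,S([(667,372),(558,565)]),8,[(-160,-75),(-160,75)]),
 (s,S([(482,105),(18,375),(235,470)]),85,[(0,-150),(130,150),(0,150)])]
W=[];M=[]
for d,p,z,m in obs:
    W+=list(ray(d,p,z)[:,:2]);M+=m
W=np.array(W);M=np.array(M,float)
def kab(M,W):
    a=M-M.mean(0);b=W-W.mean(0);th=np.arctan2((a[:,0]*b[:,1]-a[:,1]*b[:,0]).sum(),(a*b).sum())
    R=np.array([[np.cos(th),-np.sin(th)],[np.sin(th),np.cos(th)]]);return th,R,W.mean(0)-R@M.mean(0)
th,R,o=kab(M,W)
print('yaw',th,'o',o);print('res',((W-o)@R-M).round(1).tolist())
for nm,idx in(('top',slice(0,6)),('side',slice(6,11))):
    print(nm,kab(M[idx],W[idx])[::2])
P=lambda d,p,z:((ray(d,p,z)[:,:2]-o)@R).round(1).tolist()
print('stack top',P(t,T([(202,452),(390,465)]),26),'side',P(s,S([(570,337),(483,487)]),26))
print('lever top',P(t,T([(370,170)]),125),'side',P(s,S([(319,166)]),125))
print('glue',P(t,T([(565,408)]),105))
for nm,m in dict(near=(-70,0),full=(45,30)).items(): print(nm,o+R@np.array(m))
E
```

```text
yaw -0.04409896271158112 o [601.29579775   1.87550235]
res [[0.9, 0.1], [2.9, 1.3], [-1.1, -1.4], [-0.5, 0.8], [-1.1, 1.4], [-1.1, -2.1], [1.4, 3.0], [2.8, 1.3], [1.9, 2.7], [-2.3, -2.9], [-4.0, -4.1]]
top (np.float64(-0.044384076036059365), array([601.3139778 ,   1.86100895]))
side (np.float64(-0.04371529013853335), array([601.2859694 ,   1.90353672]))
stack top [[-102.4, 57.4], [-102.9, -56.6]] side [[-102.4, -55.7], [-103.9, 61.0]]
lever top [[51.5, -29.7]] side [[42.5, -25.5]]
glue [[-72.5, -146.8]]
near [531.36385187   4.96142931]
full [647.5745888   29.86252612]
```

```bash
cat >> h.py <<'E'
O=np.array([601.3,1.9]);A=-0.0441
RM=np.array([[np.cos(A),-np.sin(A)],[np.sin(A),np.cos(A)]])
def where():
    s=read_state();p=s['tcp_pos'];m=(np.array(p[:2])-O)@RM
    print('t',round(s['clock'],2),'machine',m.round(1),'z',round(p[2],1),'rot',np.round(s['tool_rot'],3),'F',(np.array(s['ft_force'])).round(1),'w',round(s['grip_width'],2));return s
def to(mx,my,z,yaw=A+np.pi):
    s=where();w=np.r_[O+RM@[mx,my],z]-s['tcp_pos'];r,p,y=s['tool_rot']
    from scipy.spatial.transform import Rotation as Q
    d=Q.from_euler('xyz',[r,p,y]).as_matrix().T@w
    sp=-(yaw-y);sp=(sp+np.pi)%(2*np.pi)-np.pi
    print('shift cm',(d/10).round(2),'spin',round(sp,3))
E
python3 -c "
from h import *
to(-138,0,231)"
```

```text
t 0.1 machine [-272.6 -617.8] z 230.4 rot [ 3.14  -0.    -2.678] F [-0.   0.9 -0. ] w 1.0
shift cm [-4.180e+01  4.745e+01  1.000e-02] spin 0.508
```

>>> move_arm:
  plan:
    - [0.3,-4,4.5,0,0.1]
    - [0.7,-8,9,0,0.2]
    - [0.7,-12,13.5,0,0.3]
    - [0.7,-16,18,0,0.4]
    - [0.7,-20,22.5,0,0.508]
  grip_force: 60

```text
clock: 0.72
tcp_pos: [380.2, -311.1, 231.1]
tool_rot: [3.141, -0.0, 3.094]
ft_force: [1.4, 0.7, 0.4]
grip_width: 0.301
gripper_force: 0.0
```

```bash
python3 -c "
from h import *
to(-138,0,231)"
```

```text
t 0.72 machine [-207.1 -322.5] z 231.1 rot [ 3.141 -0.     3.094] F [1.4 0.7 0.4] w 0.3
shift cm [-6.790e+00  3.227e+01  2.000e-02] spin -0.004
```

>>> move_arm:
  plan:
    - [0.7,-1.3,6,0,0]
    - [0.7,-2.6,12,0,0]
    - [0.7,-3.9,18,0,0]
    - [0.7,-5.2,24,0,0]
    - [0.7,-6.3,30,0,0]

```text
clock: 1.35
tcp_pos: [456.3, -14.0, 231.4]
tool_rot: [3.141, 0.0, 3.098]
ft_force: [1.5, -0.1, 0.4]
grip_width: 0.298
gripper_force: 0.0
```

```bash
python3 -c "
from h import *
to(-138,0,14)"
```

```text
t 1.35 machine [-144.1  -22.3] z 231.4 rot [3.141 0.    3.098] F [ 1.5 -0.1  0.4] w 0.3
shift cm [-0.61  2.23 21.74] spin 0.0
```

>>> move_arm:
  plan:
    - [0.7,-0.4,2.2,4,0]
    - [0.7,-0.6,2.2,9,0]
    - [0.7,-0.6,2.2,14,0]
    - [0.7,-0.6,2.2,18,0]
    - [0.7,-0.6,2.2,20.5,0]

```text
clock: 1.98
tcp_pos: [462.1, 5.2, 24.3]
tool_rot: [-3.14, -0.002, 3.097]
ft_force: [-0.6, -0.8, 0.1]
grip_width: 0.299
gripper_force: 0.0
```

```bash
python3 - <<'E'
from h import *
to(-138,0,13)
a=snap('side')['color'][110:270,170:370,::-1]
cv2.imwrite('pics/s1.png',cv2.resize(a,None,fx=3.7,fy=3.7,interpolation=cv2.INTER_CUBIC))
E
```

```text
t 1.98 machine [-139.2   -2.8] z 24.3 rot [-3.140e+00 -2.000e-03  3.097e+00] F [-0.6 -0.8  0.1] w 0.3
shift cm [-0.12  0.28  1.13] spin -0.0
```

View pics/s1.png

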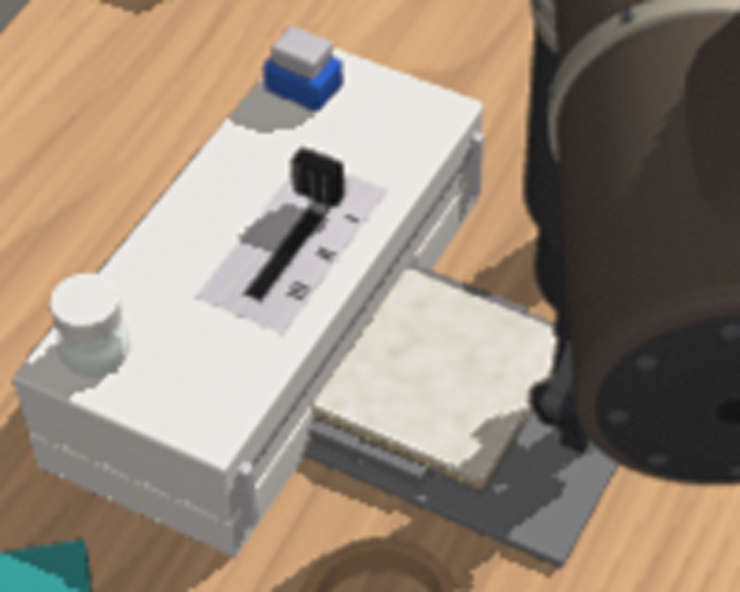

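The lowered fingertips are at about (560,430), just behind the stack's near edge and clear of it. Next I lower them and push.

>>> move_arm:
  plan:
    - [0.7,0,0.2,0.7,0]
    - [0.7,0,0.2,1.1,0]
    - [0.7,-0.8,0.2,1.1,0]
    - [0.7,-1.7,0.2,1.1,0]
    - [0.7,-2.6,0.2,1.1,0]

```text
clock: 2.65
tcp_pos: [489.9, 6.4, 15.7]
tool_rot: [3.142, -0.0, 3.097]
ft_force: [-4.6, 0.3, 2.0]
grip_width: 0.304
gripper_force: 1.7
```

```bash
python3 -c "
from h import *
to(-85,0,13)"
```

```text
t 2.65 machine [-111.5   -0.4] z 15.7 rot [ 3.142 -0.     3.097] F [-4.6  0.3  2. ] w 0.3
shift cm [-2.65  0.04  0.27] spin -0.0
```

>>> move_arm:
  plan:
    - [0.7,-0.5,0,0.1,0]
    - [0.7,-1.0,0,0.1,0]
    - [0.7,-1.5,0,0.1,0]
    - [0.7,-2.0,0,0.1,0]
    - [0.7,-2.2,0,0.1,0]

```text
clock: 3.28
tcp_pos: [511.7, 5.6, 14.3]
tool_rot: [3.142, 0.0, 3.097]
ft_force: [-2.3, 1.0, 1.8]
grip_width: 0.3
gripper_force: 1.4
```

```bash
python3 - <<'E'
from h import *
to(-81,0,14)
a=snap('side')['color'][160:260,210:350,::-1]
cv2.imwrite('pics/s2.png',cv2.resize(a,None,fx=5,fy=5,interpolation=cv2.INTER_CUBIC))
E
```

```text
t 3.27 machine [-89.6  -0.3] z 14.3 rot [3.142 0.    3.097] F [-2.3  1.   1.8] w 0.3
shift cm [-0.86  0.03  0.03] spin -0.0
```

View pics/s2.png

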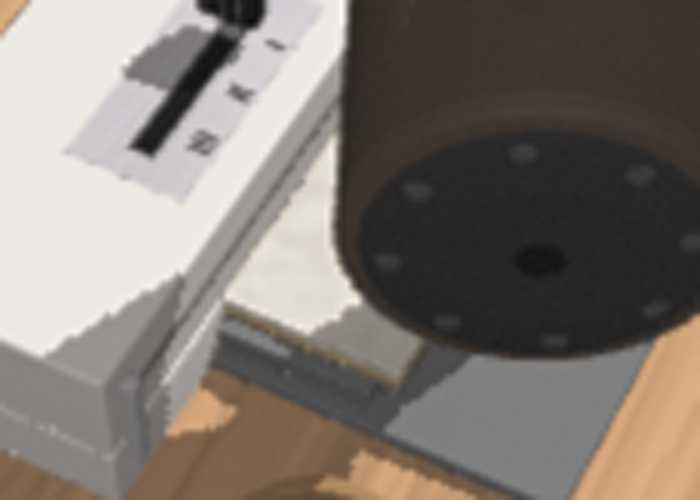

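The stack's near-left corner shows at about (403,385) in the crop, still a few mm short of the rail end at about (380,395). I'll keep pushing gently.

>>> move_arm:
  plan:
    - [0.7,-0.2,0,0,0]
    - [0.7,-0.4,0,0,0]
    - [0.7,-0.6,0,0,0]
    - [0.7,-0.8,0,0,0]
    - [0.7,-0.8,0,0,0]

```text
clock: 3.95
tcp_pos: [519.8, 5.3, 14.4]
tool_rot: [3.141, 0.001, 3.097]
ft_force: [-0.8, -0.3, 0.1]
grip_width: 0.302
gripper_force: 0.3
```

```bash
python3 - <<'E'
from h import *
to(-81,0,14)
a=snap('side')
print(((ray(a,[(210+403/5-.4,160+77-.4)],26)[:,:2]-O)@RM),'(prev corner)')
cv2.imwrite('pics/s3.png',cv2.resize(a['color'][200:260,240:320,::-1],None,fx=8,fy=8,interpolation=cv2.INTER_CUBIC))
E
```

```text
t 3.95 machine [-81.6  -0.2] z 14.4 rot [3.141e+00 1.000e-03 3.097e+00] F [-0.8 -0.3  0.1] w 0.3
shift cm [-0.06  0.02  0.04] spin -0.0
[[-80.99594436  60.17527335]] (prev corner)
```

View pics/s3.png

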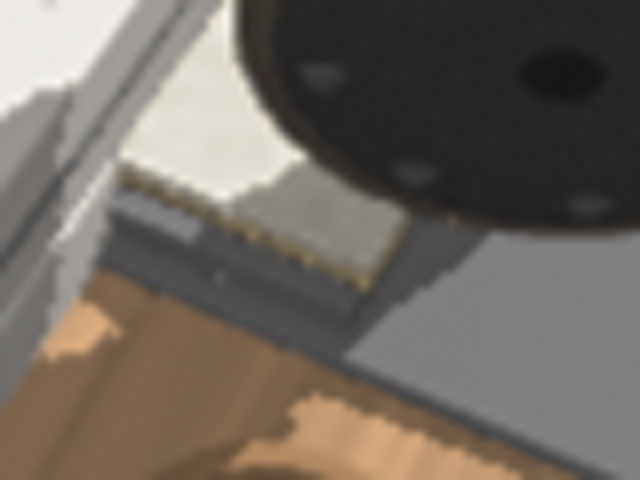

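The corner is now at about (368,285) in the crop, roughly 3 mm short of home. I'll creep in until the stop pushes back.

>>> move_arm:
  plan:
    - [0.7,-0.08,0,0,0]
    - [0.7,-0.16,0,0,0]
    - [0.7,-0.24,0,0,0]
    - [0.7,-0.3,0,0,0]
    - [0.7,-0.3,0,0,0]

```text
clock: 4.62
tcp_pos: [520.0, 4.8, 14.0]
tool_rot: [-3.141, -0.004, 3.097]
ft_force: [-10.5, 3.3, 7.2]
grip_width: 0.301
gripper_force: 4.9
```

```bash
python3 -c "
from h import *
to(-78.6,0,14)"
```

```text
t 4.62 machine [-81.4  -0.7] z 14.0 rot [-3.141 -0.004  3.097] F [-10.5   3.3   7.2] w 0.3
shift cm [-0.28  0.07  0.  ] spin -0.001
```

>>> move_arm:
  plan:
    - [0.7,-0.1,0,0,0]
    - [0.7,-0.2,0,0,0]
    - [0.7,-0.3,0,0,0]
    - [0.7,-0.3,0,0,0]
    - [0.7,-0.3,0,0,0]

```text
clock: 5.25
tcp_pos: [520.0, 4.2, 13.5]
tool_rot: [-3.14, -0.009, 3.096]
ft_force: [-19.4, 7.9, 13.3]
grip_width: 0.299
gripper_force: 9.5
```

```bash
python3 -c "
from h import *
to(-140,0,14)"
```

```text
t 5.25 machine [-81.3  -1.3] z 13.5 rot [-3.14  -0.009  3.096] F [-19.4   7.9  13.3] w 0.3
shift cm [5.87 0.12 0.  ] spin -0.001
```

It is firmly against the stop. Now I back off and lift.

>>> move_arm:
  plan:
    - [0.7,1.5,0,0,0]
    - [0.7,4,0,-0.3,0]
    - [0.9,6,0,-4,0]
    - [1,6,0,-10,0]
    - [1,6,0,-15.5,0]

```text
clock: 5.88
tcp_pos: [465.6, 7.6, 171.7]
tool_rot: [3.141, 0.002, 3.098]
ft_force: [0.3, 0.2, 0.6]
grip_width: 0.002
gripper_force: 0.0
```

```bash
python3 -c "
from h import *
to(45,-75,175)"
```

```text
t 5.88 machine [-135.8   -0.3] z 171.7 rot [3.141e+00 2.000e-03 3.098e+00] F [0.3 0.2 0.6] w 0.0
shift cm [-18.08  -7.48  -0.3 ] spin 0.0
```

>>> move_arm:
  plan:
    - [1,-3.5,-2,-0.5,0]
    - [1,-8,-4,-0.5,0]
    - [1,-12,-6,-0.5,0]
    - [1,-16,-7.5,-0.3,0]
    - [1,-18,-7.5,-0.3,0]

```text
clock: 6.5
tcp_pos: [643.7, -76.7, 171.7]
tool_rot: [-3.141, 0.001, 3.096]
ft_force: [-0.2, -0.8, 0.4]
grip_width: 0.001
gripper_force: 0.0
```

```bash
python3 - <<'E'
from h import *
to(45,-72,103)
a=snap('side')
cv2.imwrite('pics/s4.png',cv2.resize(a['color'][130:260,200:360,::-1],None,fx=4.6,fy=4.6,interpolation=cv2.INTER_CUBIC))
E
```

```text
t 6.5 machine [ 45.9 -76.6] z 171.7 rot [-3.141e+00  1.000e-03  3.096e+00] F [-0.2 -0.8  0.4] w 0.0
shift cm [0.09 0.47 6.87] spin -0.002
```

View pics/s4.png

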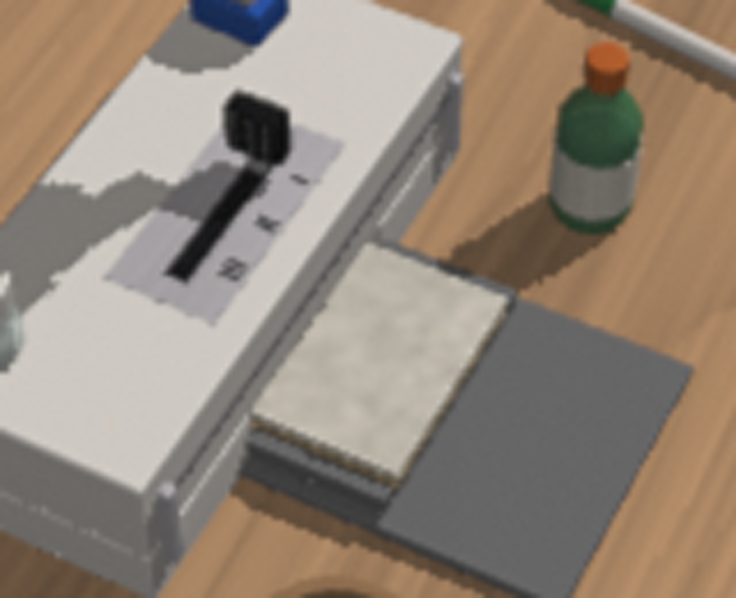

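The stack's near corners are at (508,298) and (400,482) in the crop, level with the near ends of the rails at (515,290) and (385,495). The lever paddle at (258,125) is untouched. I descend beside it.

>>> move_arm:
  plan:
    - [1,0.1,0.3,2,0]
    - [1,0.1,0.3,4.5,0]
    - [1,0.1,0.3,6,0]
    - [1,0.1,0.3,6.8,0]
    - [1,0.1,0.3,6.8,0]

```text
clock: 7.18
tcp_pos: [641.1, -72.3, 104.3]
tool_rot: [-3.141, -0.0, 3.098]
ft_force: [-0.8, 0.3, -0.6]
grip_width: 0.004
gripper_force: 0.0
```

```bash
python3 - <<'E'
from h import *
to(45,10,103)
a=snap('side')
print('stack corners',((ray(a,np.array([(508,298),(400,482)])/4.6+[200,130]-.39,26)[:,:2]-O)@RM).round(1))
cv2.imwrite('pics/s5.png',cv2.resize(a['color'][110:230,200:360,::-1],None,fx=4.6,fy=4.6,interpolation=cv2.INTER_CUBIC))
E
```

```text
t 7.17 machine [ 43.  -72.3] z 104.3 rot [-3.141 -0.     3.098] F [-0.8  0.3 -0.6] w 0.0
shift cm [-0.2   8.23  0.12] spin 0.0
stack corners [[-68.9 -57.8]
 [-72.   58.8]]
```

View pics/s5.png

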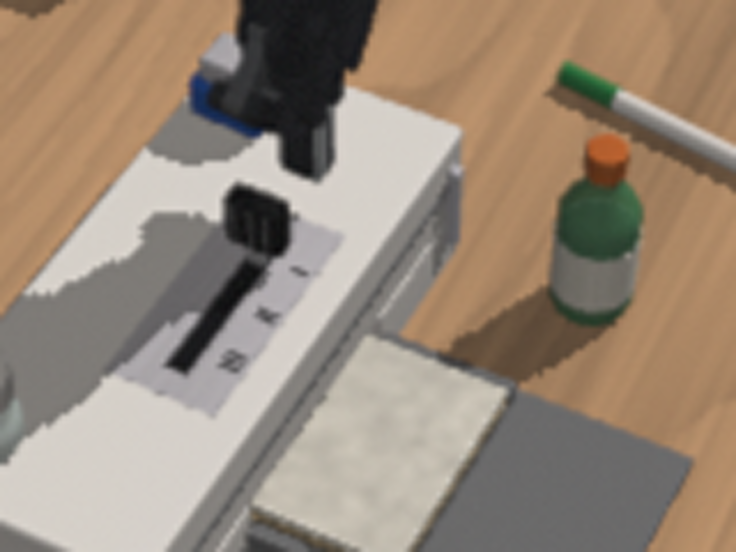

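The closed fingertips at (305,160) are to the right of the paddle at (258,220) and lined up with it. The stack's near edge averages x = -70.4, so it is home. Next I push the lever to +y.

>>> move_arm:
  plan:
    - [1,-0.2,0.8,0.1,0]
    - [1,-0.2,1.6,0.1,0]
    - [1,-0.2,2.4,0.1,0]
    - [1,-0.2,3.2,0.1,0]
    - [1,-0.2,4,0.1,0]

```text
clock: 7.85
tcp_pos: [645.1, -32.8, 103.7]
tool_rot: [-3.14, 0.0, 3.098]
ft_force: [0.8, -3.3, 0.6]
grip_width: 0.002
gripper_force: 1.4
```

```bash
python3 -c "
from h import *
to(45,9,103)"
```

```text
t 7.85 machine [ 45.3 -32.8] z 103.7 rot [-3.14   0.     3.098] F [ 0.8 -3.3  0.6] w 0.0
shift cm [0.02 4.18 0.06] spin 0.0
```

>>> move_arm:
  plan:
    - [1,0,0.7,0,0]
    - [1,0,1.4,0,0]
    - [1,0,2.1,0,0]
    - [1,0,2.8,0,0]
    - [1,0,3.4,0,0]

```text
clock: 8.48
tcp_pos: [646.4, 1.4, 103.4]
tool_rot: [-3.141, -0.0, 3.097]
ft_force: [1.0, -1.9, 0.9]
grip_width: 0.0
gripper_force: 0.9
```

```bash
python3 -c "
from h import *
to(45,9,103)"
```

```text
t 8.47 machine [45.   1.5] z 103.4 rot [-3.141 -0.     3.097] F [ 1.  -1.9  0.9] w 0.0
shift cm [0.   0.75 0.04] spin -0.0
```

>>> move_arm:
  plan:
    - [1,0,0.3,0,0]
    - [1,0,0.6,0,0]
    - [1,0,0.9,0,0]
    - [1,0,1.1,0,0]
    - [1,0,1.1,0,0]

```text
clock: 9.1
tcp_pos: [646.4, 10.6, 103.2]
tool_rot: [-3.139, -0.001, 3.097]
ft_force: [1.8, -9.8, -0.2]
grip_width: 0.005
gripper_force: 4.8
```

```bash
python3 -c "
from h import *
to(45,9,103)"
```

```text
t 9.1 machine [44.7 10.7] z 103.2 rot [-3.139e+00 -1.000e-03  3.097e+00] F [ 1.8 -9.8 -0.2] w 0.01
shift cm [-0.03 -0.17  0.02] spin -0.0
```

>>> move_arm:
  plan:
    - [1,0,0.1,0,0]
    - [1,0,0.2,0,0]
    - [1,0,0.3,0,0]
    - [1,0,0.3,0,0]
    - [1,0,0.3,0,0]

```text
clock: 9.72
tcp_pos: [646.3, 11.1, 103.3]
tool_rot: [-3.136, -0.002, 3.096]
ft_force: [2.8, -20.4, -1.2]
grip_width: 0.003
gripper_force: 10.0
```

```bash
python3 -c "
from h import *
to(45,9,103)"
```

```text
t 9.72 machine [44.6 11.2] z 103.3 rot [-3.136e+00 -2.000e-03  3.096e+00] F [  2.8 -20.4  -1.2] w 0.0
shift cm [-0.04 -0.22  0.03] spin -0.001
```

At 20 N it hardly moves, so this is the end stop. I back off, lift and clear.

>>> move_arm:
  plan:
    - [1,0,-0.8,0,0]
    - [1,0,-2.5,-0.2,0]
    - [1,0,-4,-3,0]
    - [1,0,-4,-8,0]
    - [1,0,-4,-11,0]

```text
clock: 10.35
tcp_pos: [645.9, -24.9, 216.2]
tool_rot: [3.141, 0.003, 3.097]
ft_force: [0.6, 0.9, -0.7]
grip_width: -0.002
gripper_force: 0.0
```

>>> move_arm:
  plan:
    - [1,3,-3,0,0]
    - [1,8,-5,0,0]
    - [1,13,-8,0,0]
    - [1,18,-12,0,0]
    - [1,20,-16,0,0]

```text
clock: 10.98
tcp_pos: [435.9, -176.1, 214.1]
tool_rot: [3.141, 0.002, 3.099]
ft_force: [1.5, -0.0, 0.3]
grip_width: -0.002
gripper_force: 0.0
```

```bash
python3 - <<'E'
from h import *
where()
a=snap('side');b=snap('top')
A1=cv2.resize(a['color'][110:270,170:360,::-1],(475,400),interpolation=cv2.INTER_CUBIC)
B=cv2.resize(b['color'][105:275,220:345,::-1],(294,400),interpolation=cv2.INTER_CUBIC)
cv2.imwrite('pics/fin.png',np.hstack([A1,B]))
E
```

```text
t 10.97 machine [-157.4 -185.1] z 214.1 rot [3.141e+00 2.000e-03 3.099e+00] F [ 1.5 -0.   0.3] w -0.0
```

View pics/fin.png

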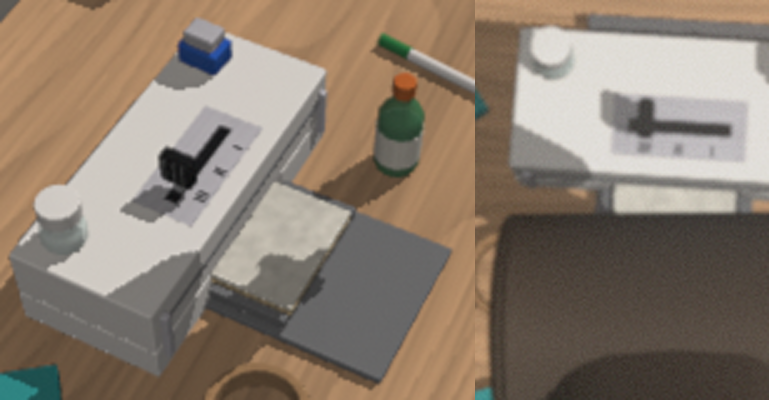

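The paddle sits over the third tick, at (645,118) in the top crop, the mirror image of its start about the slot's middle. The stack is flush with the rails, and the jar, punch, bottle, marker and tape have not moved.

```bash
python3 -c "
from h import *
print(job_done())"
```

```text
the job is handed in; nothing more can be done
None
```

The stack is home against the stop, flush with the rail ends, and the lever is at the second stop (full pressure). I saw no bystander move, though the cup wasn't in the final view. The job is handed in at about 11 s, with the arm clear of everything.

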